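# Raise a temperature logger in the dry-block calibrator for an immersion check

### The arm

A 6-joint arm with a two-finger parallel gripper is mounted at the origin on the work surface. World frame = base frame: x ahead of the robot, y to its left, z up, the work surface at z = 0. Lengths are in m, angles in rad, forces in N, time in s.
With the tool pointing down it reaches from about 0.275 to 0.85 m from the base axis. Payload 19 kg.
Tool frame: the origin (TCP) lies midway between the tips of the shut fingers; the grasp point (between the pads) lies 19 mm behind it; z points along the fingers, y is the line along which they close (so a half turn about z gives the same grasp; the last joint's range is limited). The gripper opens to 85 mm and grips with 20 to 120 N. Pads are 22 mm wide; open, the fingers measure 114 mm over their backs; the gripper's body (76 mm by 85 mm) begins 54 mm behind the grasp point. The pads swing forward as they close: fully open they stand 13 mm farther back than shut.
Start: joints at [-0.134, 0.15, 1.437, -0, 1.554, -0.134], TCP at [0.575, -0, 0.231] pointing down, gripper open.
Joint ranges: [-2.8, 2.8], [-0.68, 2.1], [0.12, 2.68], [-1.39, 4.53], [0.16, 2.79], [-2.81, 2.81]. Speed limits (rad/s): [1.89, 1.89, 2.22, 3.01, 3.01, 3.01].

### API

Orientations are given as a rotation vector (axis times angle).
In Python, from bench import arm, optics, finish_job gives the robot as it stands.
- The arm moves only by the tool step_arm, never from a script. Its argument "targets" is a list of rows, each a list of 3 entries, a list of its own where there are three numbers: the shift along the tool's x, y, z in cm, then the turn about the tool's z in degrees, then the closure, from -1 (fully open) to 1 (shut). In form: [[[x, y, z], roll, jaw], ...]. A call has 1 to 10 rows; each row is the pose to reach, as a shift and turn from the pose commanded when the call began, along the tool's axes at that moment; what a row does not reach only later rows make up. A row lasts 1/10 s, in which the tool goes at most 50 mm and 8.59 degrees, less where a joint would pass 70% of its speed; a pose out of reach is approached as far as the arm can. A call with a gripper value outside its range is refused whole. The fingers move at their own pace and stop on an object; "force" is the grip in N (left out, the last holds). Time passes only in rows, so rows that repeat a pose let the fingers close. It gives the time, the measured TCP pose, the force, the opening and the grip force at its end, in the units of the state.
- arm.get_obs(): the state, without advancing time (a new reading comes with each control period).
- optics.grab_frame(name): name is "scene" or "side" or "wrist"; returns a dict with "pixels" (420x560x3 uint8, red, green, blue), "z_map" (420x560 float32, m along the optical axis (not along the pixel's ray), 0 where there is no reading), "camera_matrix" (3x3 intrinsics, pixels), "dist_coeffs" ([k1, k2, p1, p2, k3] as OpenCV has them; the pictures are not rectified), "eye" and "rotation" of the camera in the world. Camera axes: x right, y up, looking along -z (the intrinsics and any distortion apply to the point x, -y, -z); pixel columns grow to the right and rows downward; lengths in m; the calibration is good to about 2 mm. A picture is of the moment at which its call begins.
- finish_job(): hands the job in; it is judged then, once.
The state is a dict: "time_s": time; "joint_positions": joint angles; "joint_velocities": joint speeds; "joint_efforts": joint torques, N m; "position": TCP position; "eef_rot": TCP orientation; "contact_force": force on the tool from outside, world axes, zero at the start; "torque": the same for the moment, N m; "opening": finger opening in m; "grasp_force": force on a finger pad.
Only numpy, scipy, OpenCV 4.12 (cv2) and the standard library are available. Lean on these libraries where they do the work, as an engineer would, in place of code of your own. Each camera call takes 0.05 s, during which the arm holds its last target. There are 200 camera calls.

### The job

For the immersion check, grip the blue-capped logger that stands at the bottom of its well in the dry-block calibrator and draw it straight up 20 mm, without forcing it sideways against the well, and pause there, still, for about two seconds. Then draw it up to 40 mm above the bottom and finish there: stay holding it, upright, still in its well and not wedged against it, with nothing else carrying it. Do not pull it out of the well, leave the orange-capped logger at the bottom of its own well, and do not disturb the meter, pen and clipboard on the bench.

Things in the scene. Friction and masses are not known exactly. Their poses are not given: they have to be found in the camera images.
- calibrator: Dry-block calibrator, heavy, does not shift: grey box 190 x 130 x 150 mm high, aluminium block flush in its top. Origin on the bench under the middle between the two wells in use; housing x -80 to +110, y -65 to +65 mm; black control panel on its +x face. These wells lie at x = 0, y = +20 and -20 mm: vertical, 9 mm across, 100 mm deep (floor 50 mm above the bench). Smaller holes are not used.
- well_left (a point): Centre of the mouth of the well at the calibrator's y = +20 mm, level with its top (150 mm above the bench). Either logger may stand in it.
- well_right (a point): Centre of the mouth of the well at the calibrator's y = -20 mm, level with its top. Either logger may stand in it.
- blue_logger: Logger to raise: metal, blue cap, loose, 110 to 230 g. Origin at its stem's tip, z up. Stem 8 mm across (1 mm play in the well), z 0 to 125 mm; head 26 mm across, z 125 to 190 mm (cap the top 15). At first the tip is on the well floor: head 175 to 240 mm above the bench. Grip the head with fingers closing along the calibrator's x (other head 14 mm off along its y). Drops back if let go.
- blue_head (a point): Middle of the blue logger's head, on its axis 157.5 mm above its tip. Thin black rings on the stem at 80 and 60 mm above the tip come level with the well mouth when it is raised by 20 and by 40 mm.
- orange_logger: The reference logger, the same but with an orange cap, in the other well; origin at the tip of its stem. It stays at the bottom of its well.
- meter: Bystander: black hand-held meter lying on the bench, 150 x 56 x 24 mm; origin under its centre, long side along its x.
- pen: Bystander: white pen with black cap lying on the bench, 132 mm long, 12 mm thick; origin under its middle, along its x.
- clipboard: Bystander: blue clipboard with a printed sheet and ruler lying on the bench, 230 x 320 mm, 14 mm high at its clip; origin under its centre.

How it is judged:
On the way:
1. the blue logger held still, 20 mm (within 4 mm) above the bottom of its well, for 1.5 s (z of blue_logger in the frame of calibrator between 0.066 and 0.074 m and linear speed of blue_logger below 0.008 m/s and contact force between the fingers and blue_logger above 1 N), for 1.5 s.
At the end, for the whole second after the job is handed in: The blue logger is gripped by the fingers and still, its tip 40 mm (within 4 mm) above the well floor, in its well and upright (within 3 degrees), pressing on the well with less than 12 N and on nothing else; the orange logger is at the bottom of its well (z of blue_logger in the frame of calibrator between 0.086 and 0.094 m and (horizontal distance between blue_logger and well_left below 0.003 m or horizontal distance between blue_logger and well_right below 0.003 m) and angle between blue_logger's own z axis and vertical below 0.05 rad and linear speed of blue_logger below 0.01 m/s and contact force between the fingers and blue_logger above 1 N and contact force between blue_logger and calibrator below 12 N and contact force between blue_logger and orange_logger below 0.5 N and z of orange_logger in the frame of calibrator below 0.053 m); the arm keeps its last pose, push and grip.
It fails at once if the blue logger forced against the well (over 60 N) (contact force between blue_logger and calibrator above 60 N).
It fails at once if the blue logger pulled out of its well (z of blue_logger in the frame of calibrator above 0.145 m).
It fails at once if the orange logger raised by more than 5 mm (z of orange_logger in the frame of calibrator above 0.055 m).
It fails at once if a bystander moved by more than 15 mm (distance of any of meter, pen, clipboard from where it was at the start of the episode above 0.015 m).
It also fails if it takes over 40 s, if anything falls off the work surface, if the arm or the gripper's body presses on something with over 40 N, if the wrist force passes 120 N, or if a joint passes its speed limit or range.

## Working session

There is one attempt and no reset: what is moved stays moved. The work goes in short steps, Python scripts to look and compute and a tool call to move; the robot and the scene stay as the last step left them, time stands still between calls to the robot, and variables do not carry over. Pictures are saved under pics/ and viewed, at most 10 in all, crops included, and the job is handed in when it is done.

Besides the shell and the picture viewer there is one more tool, called after ">>>" as name(argument=value, ...) on one line, values as JSON. step_arm: Moves the arm, as the interface text tells. Its arguments: {"type":"object","properties":{"targets":{"type":"array"},"force":{"type":"number"}},"required":["targets"]}

```bash
mkdir -p pics; cat > h.py <<'E'
import numpy as np, cv2, pickle
from bench import arm, optics, finish_job
def grab(n):
    f=optics.grab_frame(n); f['eye']=np.array(f['eye']); f['rotation']=np.array(f['rotation']); return f
def rays(f,uv):
    p=cv2.undistortPoints(np.array(uv,float).reshape(-1,1,2),np.array(f['camera_matrix']),np.array(f['dist_coeffs'])).reshape(-1,2)
    return np.c_[p[:,0],-p[:,1],-np.ones(len(p))]@f['rotation'].T   # unit depth
def pts(f,uv):
    uv=np.array(uv).reshape(-1,2); z=f['z_map'][uv[:,1].astype(int),uv[:,0].astype(int)]
    return f['eye']+rays(f,uv)*z[:,None]
def onplane(f,uv,h):
    r=rays(f,uv); return f['eye']+r*((h-f['eye'][2])/r[:,2])[:,None]
def blob(f,lo,hi):
    hsv=cv2.cvtColor(f['pixels'],cv2.COLOR_RGB2HSV); m=cv2.inRange(hsv,lo,hi)
    n,l,s,c=cv2.connectedComponentsWithStats(m)
    return [(s[i],c[i],l==i) for i in sorted(range(1,n),key=lambda i:-s[i,4])[:4] if s[i,4]>30]
def save(f,n): cv2.imwrite('pics/'+n,cv2.cvtColor(f['pixels'],cv2.COLOR_RGB2BGR))
E
python3 - <<'E'
from h import *
ims=[]
for n in ('scene','side','wrist'):
    f=grab(n); ims.append(f['pixels']); print(n,f['eye'].round(3))
    for nm,lo,hi in (('blue',(100,120,50),(125,255,255)),('orange',(5,150,100),(20,255,255))):
        for s,c,m in blob(f,lo,hi):
            v,u=np.nonzero(m); p=pts(f,np.c_[u,v]); print(nm,s,c.round(1),np.median(p,0).round(4),p.max(0).round(3))
print(arm.get_obs())
save({'pixels':cv2.resize(np.vstack([np.hstack(ims[:2]),np.hstack([ims[2],ims[2]*0])]),(800,600),interpolation=cv2.INTER_AREA)},'a.png')
E
```

```text
scene [ 1.146 -0.023  1.078]Traceback (most recent call last):
  File "<stdin>", line 7, in <module>
  File "h.py", line 10, in pts
    return f['eye']+rays(f,uv)*z[:,None]
           ~~~~~~~~^~~~~~~~~~~~~~~~~~~~~
ValueError: operands could not be broadcast together with shapes (3,) (2764,2764)
```

```bash
sed -i "s/f\['rotation'\]=np.array(f\['rotation'\]); return f/R=np.array(f['rotation'],float); f['rotation']=cv2.Rodrigues(R)[0] if R.size==3 else R; assert f['rotation'].shape==(3,3),R; return f/" h.py
python3 - <<'E'
from h import *
ims=[]
for n in ('scene','side','wrist'):
    f=grab(n); ims.append(f['pixels']); print(n,f['eye'].round(3),f['z_map'].shape)
    for nm,lo,hi in (('blue',(100,120,50),(125,255,255)),('orange',(5,150,100),(20,255,255))):
        for s,c,m in blob(f,lo,hi):
            v,u=np.nonzero(m); p=pts(f,np.c_[u,v]); print(nm,s,c.round(1),np.median(p,0).round(4),p.max(0).round(3))
print(arm.get_obs())
save({'pixels':cv2.resize(np.vstack([np.hstack(ims[:2]),np.hstack([ims[2],ims[2]*0])]),(800,600),interpolation=cv2.INTER_AREA)},'a.png')
E
```

```text
scene [ 1.146 -0.023  1.078] (420, 560)
blue [  63  159  143   84 2761] [131.7 206.8] [ 0.5113 -0.3783  0.0042] [ 1.146 -0.023  1.078]
blue [251 144  13  10 101] [257.  148.5] [ 0.5132 -0.0351  0.2394] [ 0.603 -0.023  0.362]
orange [232 142  12  10  91] [237.8 146.1] [ 0.5057 -0.074   0.2394] [ 1.146 -0.023  1.078]
side [ 0.508 -0.879  1.098] (420, 560)
blue [ 195  303   99  117 2485] [252.4 364. ] [ 0.5009 -0.3836  0.0064] [ 0.599 -0.179  1.098]
blue [244 202  10  10  82] [248.7 206. ] [ 0.5104 -0.0427  0.2401] [ 0.522 -0.026  0.245]
orange [243 212  10  11  90] [247.3 216.7] [ 0.5044 -0.0811  0.2397] [0.517 0.137 1.098]
wrist [0.576 0.079 0.373] (420, 560)
blue [158 335  21  43 436] [168.8 357.9] [ 0.5247 -0.0341  0.239 ] [0.576 0.079 0.373]
blue [280 386  18  11 158] [288.3 390.8] [ 0.581  -0.2797  0.0041] [0.595 0.012 0.306]
blue [175 278  24  23  87] [188.5 286. ] [ 0.5218 -0.0263  0.1838] [ 0.526 -0.023  0.186]
{'time_s': 0.2, 'joint_positions': array([-1.33954786e-01,  1.50804211e-01,  1.43775604e+00,  1.75381679e-05,
        1.55380681e+00, -1.33993176e-01]), 'joint_velocities': array([ 8.27277642e-04,  3.64078179e-04, -2.28752518e-03,  8.98045763e-04,
        1.23935222e-03,  1.24291667e-05]), 'joint_efforts': array([ 4.50887592e-04, -7.12675095e+01, -5.70584607e+01, -9.47162016e-05,
        6.58705743e-03,  8.99925425e-06]), 'position': array([5.74847628e-01, 3.24387394e-05, 2.30915915e-01]), 'eef_rot': array([-2.22095615e+00, -2.22104073e+00,  7.15500941e-04]), 'contact_force': array([-0.21205923, -0.24450493, -0.68895415]), 'torque': array([ 0.06294214,  0.0004646 , -0.01289618]), 'grasp_force': 0.0, 'opening': 0.0854014395404807}
```

View pics/a.png

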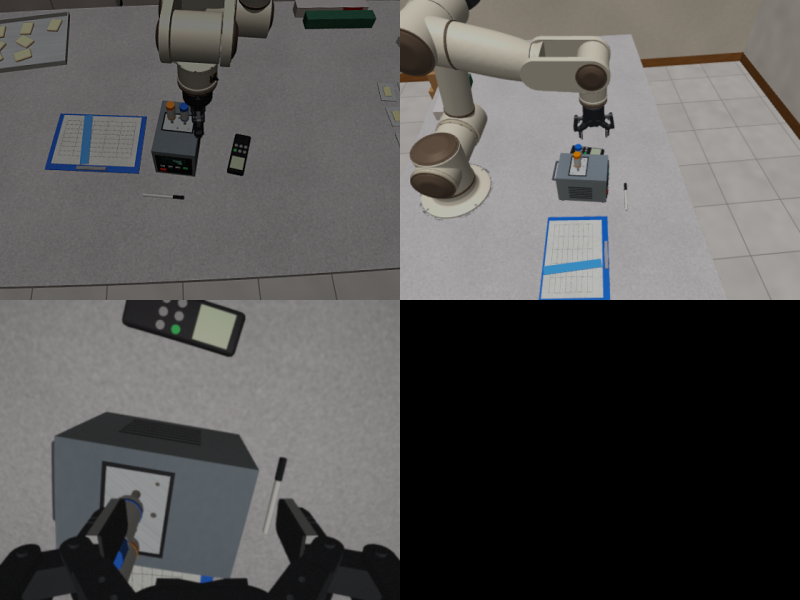

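The scene shows the calibrator with its panel toward +x. Blue cap is at scene px (257,148) and orange at (238,146). Both caps are at z≈0.240, as the text says, and about 39 mm apart, so the yaw is about -10°. The open finger is near the blue head, so I'll go up first, then over it for a closer look.

>>> step_arm(targets=[[[0, 0, -4], 0, -1], [[0, 0, -8], 0, -1], [[-1, -2, -8], 5, -1], [[-2.5, -4.2, -8], 10, -1], [[-3.8, -6.2, -8], 10, -1], [[-3.8, -6.2, -8], 10, -1], [[-3.8, -6.2, -8], 10, -1], [[-3.8, -6.2, -8], 10, -1]])

```text
time_s: 1.0
position: [0.5134, -0.0378, 0.3111]
eef_rot: [-2.406, -2.02, 0.0]
contact_force: [0.1, 0.1, 0.6]
opening: 0.0853
grasp_force: 0.0
```

```bash
python3 - <<'E'
from h import *
f=grab('wrist'); save(f,'b.png'); pickle.dump(f,open('w1.pkl','wb')); o=arm.get_obs(); print(o['position'],o['eef_rot'],f['eye'],f['rotation'].round(3))
for nm,lo,hi in (('blue',(100,120,50),(125,255,255)),('orange',(5,150,100),(20,255,255))):
    for s,c,m in blob(f,lo,hi):
        v,u=np.nonzero(m); p=pts(f,np.c_[u,v]); print(nm,s,c.round(1),np.median(p,0).round(4))
E
```

```text
[ 0.51341948 -0.0377082   0.31103493] [-2.40574574e+00 -2.01971212e+00  3.67264549e-04] [0.52795032 0.03993579 0.45356856] [[ 0.985  0.164  0.053]
 [-0.173  0.938  0.299]
 [-0.    -0.304  0.953]]
blue [ 232  370  120   27 1446] [302.  384.3] [ 0.4976 -0.3791  0.0072]
blue [ 260  201   40   44 1382] [279.4 222.3] [ 0.5133 -0.0338  0.2394]
blue [ 352  279   15  127 1261] [358.4 330.5] [ 0.5812 -0.2827  0.0039]
blue [202 279  58 111 760] [221.5 306.5] [ 0.3828 -0.1947  0.0039]
orange [ 261  265   38   34 1015] [279.5 281.1] [ 0.5063 -0.074   0.2395]
```

View pics/b.png

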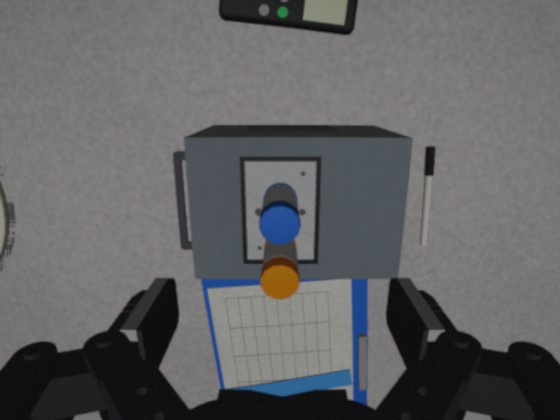

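The wrist view shows the blue cap at px (279,222), the orange cap at (279,281), and the housing square to the picture, so the yaw is right. The fingertips stand at columns of about 175 and 388. Next I fit the cap disc and triangulate with the scene and side views.

```bash
cat > m.py <<'E'
from h import *
B=((100,120,50),(125,255,255))
def disc(f):
    b=[x for x in blob(f,*B) ]
    best=None
    for s,c,m in b:
        v,u=np.nonzero(m); p=pts(f,np.c_[u,v]); k=np.abs(p[:,2]-.2395)<.05
        if k.sum()<.5*len(k): continue
        q=p[np.abs(p[:,2]-np.percentile(p[k,2],80))<.002]
        mm=np.zeros(m.shape,np.uint8); sel=np.abs(p[:,2]-np.percentile(p[k,2],80))<.002; mm[v[sel],u[sel]]=1
        M=cv2.moments(mm,True); return (M['m10']/M['m00'],M['m01']/M['m00']),q
def report(f,T,R):
    c,q=disc(f); h=np.median(q[:,2]); P=onplane(f,[c],h)[0]
    print('disc px',np.round(c,1),'P',P.round(4),'extent',np.ptp(q,axis=0).round(3),'tool offset cm',(R.T@(P-T)*100).round(2)); return c
E
python3 - <<'E'
from m import *
o=arm.get_obs(); R=cv2.Rodrigues(o['eef_rot'])[0]; T=o['position']
f=pickle.load(open('w1.pkl','rb')); c=report(f,T,R); L=[(f,c)]
for n in('scene','side'):
    g=grab(n); L.append((g,report(g,T,R)))
A=0;b=0
for f,c in L:
    r=rays(f,[c])[0]; r/=np.linalg.norm(r); Q=np.eye(3)-np.outer(r,r); A=A+Q; b=b+Q@f['eye']
P=np.linalg.solve(A,b); print('triang',P.round(4),'offset cm',(R.T@(P-T)*100).round(2))
E
```

```text
disc px [279.6 224. ] P [ 0.5132 -0.0349  0.2394] extent [0.025 0.026 0.004] tool offset cm [ 0.27 -0.07  7.16]
disc px [257.1 148.3] P [ 0.5139 -0.0348  0.24  ] extent [0.023 0.023 0.004] tool offset cm [0.29 0.   7.1 ]
disc px [248.9 204.6] P [ 0.5112 -0.0387  0.241 ] extent [0.024 0.02  0.004] tool offset cm [-0.14 -0.2   7.01]
triang [ 0.5121 -0.0352  0.2376] offset cm [ 0.22 -0.17  7.35]
```

>>> step_arm(targets=[[[0.25, -0.05, 0], 0, -1], [[0.25, -0.05, 3], 0, -1], [[0.25, -0.05, 6], 0, -1], [[0.25, -0.05, 9], 0, -1], [[0.25, -0.05, 11], 0, -1], [[0.25, -0.05, 12], 0, -1], [[0.25, -0.05, 12], 0, -1], [[0.25, -0.05, 12], 0, -1]])

```text
time_s: 1.95
position: [0.5133, -0.0354, 0.1923]
eef_rot: [2.406, 2.019, 0.001]
contact_force: [-0.1, 0.4, 0.5]
opening: 0.0853
grasp_force: 0.0
```

```bash
python3 - <<'E'
from m import *
f=grab('wrist'); save(f,'c.png'); o=arm.get_obs(); print(o['position'],o['contact_force'])
report(f,o['position'],cv2.Rodrigues(o['eef_rot'])[0])
E
```

```text
[ 0.51343766 -0.03550331  0.19249101] [-0.00892545 -0.48836753  0.3587363 ]
disc px [278.1 354.5] P [ 0.5132 -0.0342  0.2395] extent [0.026 0.026 0.004] tool offset cm [ 0.12 -0.04 -4.7 ]
```

View pics/c.png

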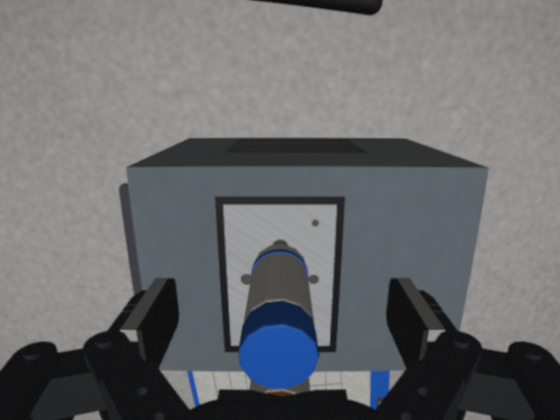

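The fingers straddle the blue head, with tips at columns 175 and 388 (middle about 281.5) and the cap at column 278. I'll shift 0.5 mm along tool y and 1 mm along tool x, then close gently.

>>> step_arm(force=20, targets=[[[0.1, -0.05, 0.2], 0, -0.5], [[0.1, -0.05, 0.2], 0, 0], [[0.1, -0.05, 0.2], 0, 0.2], [[0.1, -0.05, 0.2], 0, 0.25], [[0.1, -0.05, 0.2], 0, 0.28], [[0.1, -0.05, 0.2], 0, 0.28]])

```text
time_s: 2.6
position: [0.5126, -0.0344, 0.1893]
eef_rot: [-2.407, -2.019, 0.0]
contact_force: [0.3, 0.5, -0.1]
opening: 0.0307
grasp_force: 0.0
```

>>> step_arm(targets=[[[0, 0, 0], 0, 0.31], [[0, 0, 0], 0, 0.34], [[0, 0, 0], 0, 0.36], [[0, 0, 0], 0, 0.38], [[0, 0, 0], 0, 0.38]])

```text
time_s: 3.1
position: [0.5126, -0.0344, 0.1893]
eef_rot: [-2.407, -2.019, 0.0]
contact_force: [-0.9, -0.1, 0.2]
opening: 0.0264
grasp_force: 0.0
```

>>> step_arm(force=30, targets=[[[0, 0, 0], 0, 0.4], [[0, 0, 0], 0, 0.45], [[0, 0, 0], 0, 0.6], [[0, 0, 0], 0, 0.6], [[0, 0, 0], 0, 0.6]])

```text
time_s: 3.6
position: [0.5126, -0.0344, 0.1893]
eef_rot: [-2.407, -2.019, 0.0]
contact_force: [-1.2, 0.6, 1.7]
opening: 0.0254
grasp_force: 29.4
```

Gripped with almost no side load. Raising 20 mm slowly.

>>> step_arm(targets=[[[0, 0, -0.2], 0, 0.6], [[0, 0, -0.4], 0, 0.6], [[0, 0, -0.6], 0, 0.6], [[0, 0, -0.8], 0, 0.6], [[0, 0, -1.0], 0, 0.6]])

```text
time_s: 4.1
position: [0.5126, -0.0344, 0.1995]
eef_rot: [-2.407, -2.019, 0.0]
contact_force: [0.1, -0.0, -1.0]
opening: 0.0251
grasp_force: 29.5
```

>>> step_arm(targets=[[[0, 0, -0.2], 0, 0.6], [[0, 0, -0.4], 0, 0.6], [[0, 0, -0.6], 0, 0.6], [[0, 0, -0.8], 0, 0.6], [[0, 0, -1.0], 0, 0.6], [[0, 0, -1.0], 0, 0.6]])

```text
time_s: 4.7
position: [0.5127, -0.0344, 0.2096]
eef_rot: [2.406, 2.019, 0.0]
contact_force: [0.0, -0.1, -1.8]
opening: 0.0252
grasp_force: 29.6
```

```bash
python3 - <<'E'
from m import *
o=arm.get_obs(); R=cv2.Rodrigues(o['eef_rot'])[0]; print(o['position'],o['contact_force'],o['torque'],o['grasp_force'])
f=grab('wrist'); report(f,o['position'],R)
g=grab('side'); h=grab('scene')
ims=[cv2.resize(x,(400,400),interpolation=cv2.INTER_CUBIC) for x in (g['pixels'][180:260,210:290],h['pixels'][120:200,210:290])]
save({'pixels':np.hstack(ims)},'d.png')
for x in(g,h):
    for s,c,m in blob(x,(5,150,100),(20,255,255))[:1]:
        v,u=np.nonzero(m); p=pts(x,np.c_[u,v]); print('orange z',np.percentile(p[:,2],[50,80]).round(4))
E
```

```text
[ 0.5126905  -0.03442176  0.20957196] [ 0.03292289 -0.09780964 -1.83193369] [-0.02725475 -0.0342823   0.07487907] 29.551115334033966
disc px [282.1 362.2] P [ 0.5137 -0.034   0.2597] extent [0.025 0.026 0.004] tool offset cm [ 0.06  0.09 -5.01]
orange z [0.2404 0.2421]
orange z [0.2391 0.2402]
```

View pics/d.png

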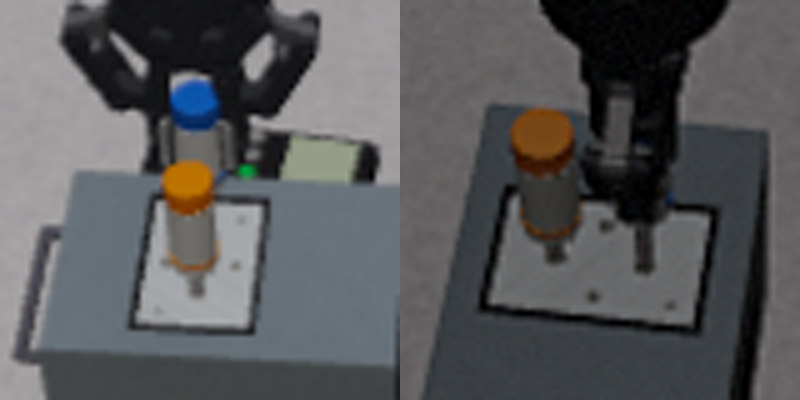

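The blue cap has gone from z 0.2395 to 0.2597, a 20.2 mm rise. The orange logger is still down, and only the logger's weight (1.8 N) hangs on the wrist. Now the 2+ s pause.

>>> step_arm(targets=[[[0, 0, 0], 0, 0.6], [[0, 0, 0], 0, 0.6], [[0, 0, 0], 0, 0.6], [[0, 0, 0], 0, 0.6], [[0, 0, 0], 0, 0.6], [[0, 0, 0], 0, 0.6], [[0, 0, 0], 0, 0.6], [[0, 0, 0], 0, 0.6], [[0, 0, 0], 0, 0.6], [[0, 0, 0], 0, 0.6]])

```text
time_s: 5.85
position: [0.5126, -0.0344, 0.2093]
eef_rot: [-2.407, -2.019, 0.0]
contact_force: [0.0, -0.7, -2.1]
opening: 0.0255
grasp_force: 29.6
```

>>> step_arm(targets=[[[0, 0, 0], 0, 0.6], [[0, 0, 0], 0, 0.6], [[0, 0, 0], 0, 0.6], [[0, 0, 0], 0, 0.6], [[0, 0, 0], 0, 0.6], [[0, 0, 0], 0, 0.6], [[0, 0, 0], 0, 0.6], [[0, 0, 0], 0, 0.6], [[0, 0, 0], 0, 0.6], [[0, 0, 0], 0, 0.6]])

```text
time_s: 6.85
position: [0.5126, -0.0344, 0.2093]
eef_rot: [-2.407, -2.019, 0.0]
contact_force: [0.5, -0.2, -2.5]
opening: 0.0251
grasp_force: 29.5
```

>>> step_arm(targets=[[[0, 0, 0], 0, 0.6], [[0, 0, -0.2], 0, 0.6], [[0, 0, -0.4], 0, 0.6], [[0, 0, -0.6], 0, 0.6], [[0, 0, -0.8], 0, 0.6], [[0, 0, -1.0], 0, 0.6]])

```text
time_s: 7.45
position: [0.5126, -0.0344, 0.2195]
eef_rot: [-2.407, -2.019, -0.0]
contact_force: [0.6, 0.2, -1.4]
opening: 0.0254
grasp_force: 29.5
```

>>> step_arm(targets=[[[0, 0, -0.2], 0, 0.6], [[0, 0, -0.4], 0, 0.6], [[0, 0, -0.6], 0, 0.6], [[0, 0, -0.8], 0, 0.6], [[0, 0, -1.0], 0, 0.6], [[0, 0, -1.0], 0, 0.6], [[0, 0, -1.0], 0, 0.6], [[0, 0, -1.0], 0, 0.6]])

```text
time_s: 8.25
position: [0.5126, -0.0344, 0.2292]
eef_rot: [-2.406, -2.019, 0.0]
contact_force: [0.3, -0.7, -2.5]
opening: 0.0251
grasp_force: 29.6
```

```bash
python3 - <<'E'
from m import *
o=arm.get_obs(); R=cv2.Rodrigues(o['eef_rot'])[0]; print(o['time_s'],o['position'],o['contact_force'],o['torque'],o['grasp_force'])
f=grab('wrist'); report(f,o['position'],R)
g=grab('side'); h=grab('scene')
ims=[cv2.resize(x,(400,400),interpolation=cv2.INTER_CUBIC) for x in (g['pixels'][180:260,210:290],h['pixels'][120:200,210:290])]
save({'pixels':np.hstack(ims)},'e.png')
for x in(g,h):
    for s,c,m in blob(x,(5,150,100),(20,255,255))[:1]:
        v,u=np.nonzero(m); p=pts(x,np.c_[u,v]); print('orange z',np.percentile(p[:,2],[50,80]).round(4))
E
```

```text
8.25 [ 0.51255208 -0.03438587  0.22916061] [ 0.28193444 -0.65079886 -2.45239388] [0.00657838 0.02431286 0.06043866] 29.55463796854019
disc px [282.1 362.2] P [ 0.5136 -0.034   0.2792] extent [0.025 0.026 0.003] tool offset cm [ 0.05  0.09 -5.01]
orange z [0.2403 0.2417]
orange z [0.2393 0.2403]
```

View pics/e.png

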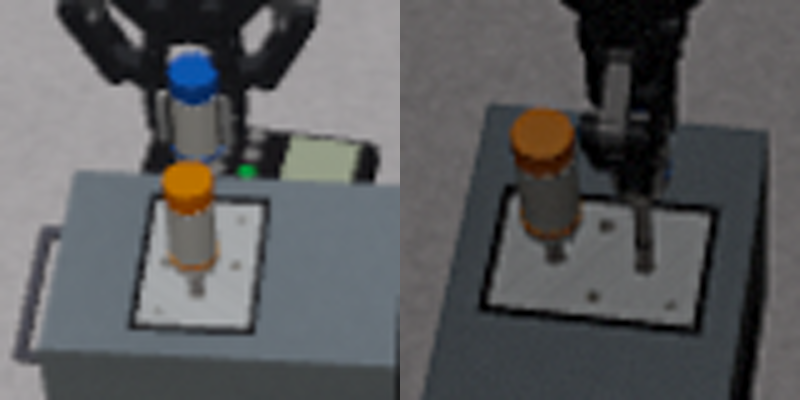

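The blue cap's top is at 0.2792, a 39.7 mm rise. The logger is upright in its well with a side force under 1 N. The orange logger is down, so I'm handing in.

```bash
python3 -c "
from bench import finish_job
print(finish_job())"
```

```text
the job is handed in; nothing more can be done
None
```

I handed the job in with the blue logger gripped and still about 40 mm above its well floor (39.7 mm measured), after a pause of just over 2 s at 20 mm; the orange logger stayed at the bottom of its well, I saw no contact with the bystanders, and no verdict was returned.

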